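# Wind the display turntable and lock the bust into its bayonet socket

### The job

Wind the clockwork display turntable: turn its key clockwise, in as many goes as you need, all the way to its stop. Then take the little plaster bust by its wooden block, push its steel bayonet fitting down into the spring-loaded socket in the middle of the turntable, the two lugs through the two slots, until its flange is down on the socket rim, and twist it a quarter turn clockwise. Finish while still holding the bust, gripped and pressed fully home against the spring so that it can be pinned, and leave the tin, the jar and the wood offcut where they stand.

Things in the scene. Friction and masses are not known exactly. Their poses are not given: they have to be found in the camera images.
- turntable: Grey clockwork turntable fixed to the bench: housing 150 mm along its x, 250 along y, deck 50 mm above the bench. Origin under its centre, z up. On the deck: an aluminium plate 114 mm across, top 60.5 mm above the bench (brake on: it does not turn), with the steel socket in its middle at (0, -60) mm in this frame, and the winding key, its upright axis at (0, 85) mm.
- socket (a point): Centre of the bayonet socket's rim, 78 mm above the bench, axes as the turntable's. Upright steel collar, outside 60 mm, bore 33.4 mm (2 mm chamfer), lip 10 mm thick with two slots along +x and -x out to 23 mm radius, 13.5 mm wide at the bore. Under the lip the lugs can turn: clockwise seen from above up to about 100 degrees from the slots, the other way only about 10 (stops).
- plunger (a joint): Sprung disc, 27 mm across, in the socket's bore, 8 mm below the rim at rest. Travel in m: 0 up, 0.012 with a fitting fully home, 0.0135 at its end. It pushes up with about 5 N at 0 and 8 N at 0.012. Nothing clicks: let go after the twist, the fitting is lifted 4 mm, until its lugs meet the lip.
- key (a joint): Turn of the winding key, rad: grows clockwise seen from above, stop (fully wound) at 2.8; starts between 0 and 0.5. A ratchet holds it wherever it is left; it takes up to 0.15 N m to turn.
- key_grip (a point): Centre of the winding key's flat steel bow, on the key's upright axis, 98 mm above the bench. The bow is 38 mm wide along this frame's x, 8 mm thick along y, 32 mm high (82 to 114 mm above the bench); z up. It turns with the key: its x is the turntable's x when joint key is 0. Below it a shaft 10 mm across and a hub 32 mm across, top 62 mm above the bench.
- bust_grip (a point): Centre of the bust's light wooden block, 42 mm along this frame's x, 30 along y, 48 high, z up, 50 mm above the bust's foot. The bust is loose, about 0.22 kg (0.15 to 0.3), upright on the bench. On the block a white plaster head and shoulders, 27 mm wide, to 105 mm above the foot. Fully home this point is 30 mm above the socket's rim centre.
- bust_foot (a point): Centre of the bust's underside, axes as bust_grip. From here up: steel spigot 30 mm across, 20 mm long, with two equal lugs at its foot along +x and -x (reaching 21 mm from the axis, 8 mm wide, 6 high), then a flange 52 mm across, 6 thick, then the block from 26 to 74 mm. It fits either way round: bust x along socket x to enter, along socket y after the twist. Home: foot 20 mm below the rim.
- tin: Bystander: orange tin, 76 mm across, 115 mm high, standing; origin at the centre of its underside.
- jar: Bystander: jar with a lid, 68 mm across, 85 mm high, standing; origin at the centre of its underside.
- offcut: Bystander: wood offcut, 130 x 38 x 22 mm, lying along its x; origin at the centre of its underside.
Not all that is in view belongs to the job. What is shaped like the part that bears bust_grip but purple is not meant.

How it is judged:
By the outcome, as a careful person would: the job done as asked, in the order asked, and still so for the second after the job is handed in, while the arm keeps its last pose, push and grip.
It also fails if it takes over 72 s, if anything falls off the work surface, if the arm or the gripper's body presses on something with over 40 N, if the wrist force passes 120 N, or if a joint passes its speed limit or range.

### The arm

A 6-joint arm with a two-finger parallel gripper is mounted at the origin on the work surface. World frame = base frame: x ahead of the robot, y to its left, z up, the work surface at z = 0. Lengths are in m, angles in degrees, forces in N, time in s.
With the tool pointing down it reaches from about 0.25 to 0.725 m from the base axis. Payload 9.7 kg.
Tool frame: the origin (TCP) lies midway between the tips of the shut fingers; the grasp point (between the pads) lies 19 mm behind it; z points along the fingers, x is the direction in which the jaws open and shut, and the axes are right-handed (so a half turn about z gives the same grasp; the last joint's range is limited). The gripper opens to 85 mm and grips with 20 to 120 N. Pads are 22 mm wide; open, the fingers measure 114 mm over their backs; the gripper's body (76 mm by 85 mm) begins 54 mm behind the grasp point. The pads swing forward as they close: fully open they stand 13 mm farther back than shut.
Start: joints at [-67.953, 4.979, 10.078, 95.1, 0, 90], TCP at [0.206, -0.51, 0.192] pointing down, gripper open.
Joint ranges: [-179.16, 179.16], [-48.56, 103.87], [-65.8, 70.77], [-126.05, 130.52], [-82.76, 87.17], [-180, 180]. Speed limits (degrees/s): [127.2, 127.2, 147.25, 180, 180, 180].

### API

Orientations are given as [roll, pitch, yaw] about the fixed x, y, z axes, in that order (R = Rz(yaw) Ry(pitch) Rx(roll)).
In Python, from workcell import sensors, camera, get_calibration, bot, recognise, place_of gives the robot as it stands. The module is installed in compiled form; this text tells all that it offers.
- The arm moves only by the tool send_rows, never from a script. Its argument "plan" is a list of rows, each a list of 3 entries, a list of its own where there are three numbers: the shift along the tool's x, y, z normalised to -1 to 1, where 1 is 0.3 m, then the turn, a rotation vector about the tool's x, y, z normalised to -1 to 1, where 1 is pi rad, then the closure, from -1 (fully open) to 1 (shut). In form: [[[x, y, z], [rx, ry, rz], claw], ...]. A call has 1 to 10 rows; each row is the pose to reach, as a shift and turn from the pose commanded when the call began, along the tool's axes at that moment, turning the shorter way round; what a row does not reach only later rows make up. A row lasts 1/10 s, in which the tool goes at most 50 mm and 8.59 degrees, less where a joint would pass 70% of its speed; a pose out of reach is approached as far as the arm can. A call with a number of a shift or a turn outside -1 to 1 is refused whole. A call with a gripper value outside its range is refused whole. The fingers move at their own pace and stop on an object; "force" is the grip in N (left out, the last holds). Time passes only in rows, so rows that repeat a pose let the fingers close. It gives the time, the measured TCP pose, the force and the opening at its end, in the units of the state.
- sensors.get_obs(): the state, without advancing time (a new reading comes with each control period).
- camera(name): name is "scene" or "top" or "wrist"; returns the picture (420x560x3 uint8, blue, green, red); there is no depth.
- get_calibration(name): a dict with "fx", "fy", "cx", "cy" (pixels), "R" (3x3) and "t" (3): a world point X has camera coordinates R X + t. Camera axes: x right, y down, z forward; pixel columns grow to the right and rows downward; lengths in m; the calibration is good to about 2 mm. The wrist camera is an equidistant fisheye: a pixel r from the principal point sees the ray r / f radians off the axis. A picture is of the moment at which its call begins: read the wrist's pose just before it. get_calibration takes no time and is no camera call; for the wrist camera it gives the pose at the moment of the call.
- bot.job_done(): hands the job in, once; it reports no verdict.
Trained networks look in the newest picture that a camera, given by its name, has taken for a name from the list of things; names that differ only in an ending like _2 or _b are one class to them, and where a whole thing is asked for, a point or a joint stands for the part that bears it (a point fixed in the world has none). Each returns a list of dicts, best first, with "p" (0 to 1); they miss things now and then, are a little off and sometimes report something else, mostly with a low value. They report only what shows in the picture. A call takes as long as a camera call. They do not tell look-alikes from the thing itself.
- recognise(label, camera): "point" ([column, row] in pixels, amid what is visible of it).
- place_of(label, camera): "point" ([column, row] in pixels: a listed point, or the origin of a listed thing).
The state is a dict: "time": time; "q": joint angles; "qd": joint speeds; "joint_efforts": joint torques, N m; "ee_pos": TCP position; "tcp_rot": TCP orientation; "wrist_force": force on the tool from outside, world axes, zero at the start; "torque": the same for the moment, N m; "opening": finger opening in m.
Only numpy, scipy, OpenCV 4.12 (cv2) and the standard library are available. Lean on these libraries where they do the work, as an engineer would, in place of code of your own. Each camera call takes 0.05 s, during which the arm holds its last target. There are 200 camera calls.

## Working session

There is one attempt and no reset: what is moved stays moved. The work goes in short steps, Python scripts to look and compute and a tool call to move; the robot and the scene stay as the last step left them, time stands still between calls to the robot, and variables do not carry over. Pictures are saved under pics/ and viewed, on a budget of 14 in all, crops included, one or two more only if the job needs it, and the job is handed in when it is done.

Besides the shell and the picture viewer there is one more tool, called after "Emit:" by a JSON object that holds its "method" and its "body", one argument or row to a line. send_rows: Moves the arm, as the interface text tells. Scaled input: -1 to 1 covers 0.3 m each way for a shift and pi rad each way for a turn. Its arguments: {"type":"object","properties":{"plan":{"type":"array"},"force":{"type":"number"}},"required":["plan"]}

```bash
mkdir -p pics; cat > h.py <<'E'
import numpy as np, cv2
from scipy.spatial.transform import Rotation as Ro
from workcell import sensors, camera, get_calibration, bot, recognise, place_of
def ray(name,px,c=None):
    c=c or get_calibration(name); R=np.array(c["R"]);t=np.array(c["t"])
    u=(px[0]-c["cx"])/c["fx"];v=(px[1]-c["cy"])/c["fy"]
    if name=="wrist":
        r=np.hypot(u,v); s=np.sin(r)/r if r>1e-9 else 1; d=np.array([u*s,v*s,np.cos(r)])
    else: d=np.array([u,v,1.])
    return -R.T@t, R.T@d
def at_z(name,px,z,c=None):
    o,d=ray(name,px,c); return o+d*(z-o[2])/d[2]
def proj(name,X,c=None):
    c=c or get_calibration(name); p=np.array(c["R"])@np.array(X)+np.array(c["t"])
    if name=="wrist":
        th=np.arctan2(np.hypot(p[0],p[1]),p[2]);n=np.hypot(p[0],p[1])+1e-12
        return np.array([c["cx"]+c["fx"]*th*p[0]/n,c["cy"]+c["fy"]*th*p[1]/n])
    return np.array([c["cx"]+c["fx"]*p[0]/p[2],c["cy"]+c["fy"]*p[1]/p[2]])
E
python3 - <<'E'
from h import *
np.set_printoptions(precision=4,suppress=True)
o=sensors.get_obs(); print(o)
Z=dict(turntable=0,socket=.078,key_grip=.098,bust_grip=.05,bust_foot=0,tin=0,jar=0,offcut=0)
for n in("scene","top"):
    im=camera(n); cv2.imwrite(f"pics/{n}0.png",im)
    for k,z in Z.items():
        for r in place_of(k,n)[:3]: print(n,k,round(r["p"],2),np.round(r["point"],1),at_z(n,r["point"],z))
E
```

```text
{'time': 0.0, 'q': array([-67.9544,   5.0093,  10.0337,  95.1004,  -0.0017,  90.0012]), 'qd': array([ 0.0556, -0.0209,  0.0252, -0.0482, -0.036 , -0.027 ]), 'joint_efforts': array([ -0.0006, -52.0389,  46.4801,   0.0161,  -0.0001,  -0.    ]), 'ee_pos': array([ 0.2063, -0.5095,  0.1912]), 'tcp_rot': array([179.9983,   0.076 , -67.9556]), 'wrist_force': array([-1.0193, -0.6469,  0.1364]), 'torque': array([-0.0071, -0.0104, -0.0054]), 'opening': 0.0857951668480919}
scene turntable 0.63 [152.9 224.6] [ 0.7171 -0.2773  0.    ]
scene turntable 0.59 [324.3 231.2] [0.5018 0.1045 0.    ]
scene socket 0.81 [305.5 205.4] [0.5315 0.0605 0.078 ]
scene key_grip 0.46 [366.8 206.7] [0.4857 0.1975 0.098 ]
scene bust_grip 0.77 [194.  167.6] [ 0.4878 -0.3289  0.05  ]
scene bust_grip 0.6 [223.4 172.1] [ 0.4625 -0.2407  0.05  ]
scene bust_foot 0.92 [228.6 188. ] [ 0.4593 -0.2265  0.    ]
scene bust_foot 0.58 [194.2 178.3] [ 0.4696 -0.3483  0.    ]
scene tin 0.94 [213.7 279.3] [ 0.7964 -0.02    0.    ]
scene jar 0.74 [421.5 314. ] [0.6523 0.3914 0.    ]
scene offcut 0.66 [152. 226.] [ 0.7229 -0.2748  0.    ]
scene offcut 0.65 [215.3 279.8] [ 0.7958 -0.0162  0.    ]
top turntable 0.85 [247.  251.7] [0.516  0.1081 0.    ]
top socket 0.77 [264.8 248.9] [0.5215 0.059  0.078 ]
top bust_grip 0.89 [381.  278.4] [ 0.4552 -0.2338  0.05  ]
top bust_grip 0.86 [424.1 267.4] [ 0.4852 -0.3417  0.05  ]
top bust_foot 0.58 [417.3 267.2] [ 0.4859 -0.3372  0.    ]
top bust_foot 0.56 [377.  273.6] [ 0.4668 -0.2327  0.    ]
top tin 0.63 [294.1 152.5] [ 0.784  -0.0108  0.    ]
top jar 0.74 [142.7 193.1] [0.6659 0.3914 0.    ]
top offcut 0.68 [390.7 181.8] [ 0.7097 -0.2683  0.    ]
top offcut 0.43 [293.2 151.5] [ 0.7866 -0.0083  0.    ]
```

View pics/top0.png

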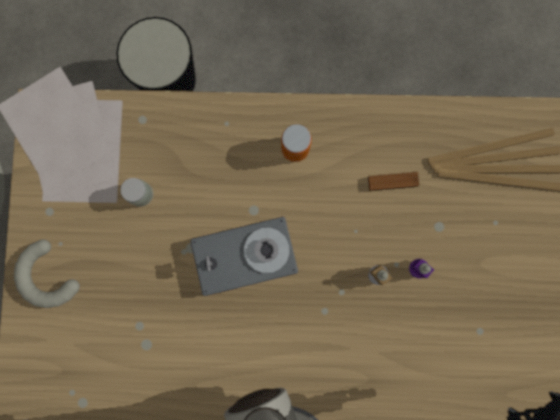

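View pics/scene0.png

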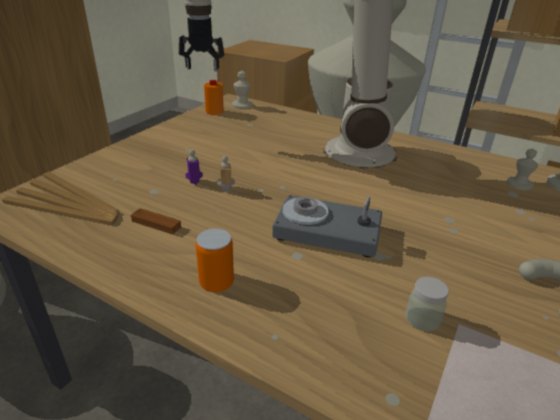

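The light-wood bust stands at about pixel (380,276) in the top view, world (0.456,-0.233). The purple look-alike is at (422,268). The turntable's socket is at (267,250) and its key at (207,264). I'll move above the bust for a near look first, then go to the key.

```bash
cat >> h.py <<'E'
import json,os
def cmd():
    return json.load(open("cmd.json")) if os.path.exists("cmd.json") else [[.206,-.51,.192],[180,0,-67.953]]
def applied(shift,turn):   # record a move as sent (normalised numbers)
    p,r=cmd(); R=Ro.from_euler("xyz",r,degrees=True)
    p=np.array(p)+R.apply(np.array(shift)*.3); R=R*Ro.from_rotvec(np.array(turn)*np.pi)
    json.dump([list(p),list(R.as_euler("xyz",degrees=True))],open("cmd.json","w"))
def move(pos,yaw):         # numbers for a tool-down pose from the commanded one
    p,r=cmd(); R=Ro.from_euler("xyz",r,degrees=True)
    s=R.inv().apply(np.array(pos)-p)/.3; t=(R.inv()*Ro.from_euler("xyz",[180,0,yaw],degrees=True)).as_rotvec()/np.pi
    d=np.linalg.norm(s)*.3; print("shift",np.round(s,4),"turn",np.round(t,4),"rows>=",max(d/.05,np.linalg.norm(t)*180/8.59))
E
python3 -c "
from h import *
move([.40,-.233,.30],-68)"
```

```text
shift [-0.6131 -0.946  -0.36  ] turn [ 0.     -0.      0.0003] rows>= 7.1001126751622765
```

Emit:
{"method": "send_rows", "body": {
  "plan": [
    [[-0.613,-0.946,-0.36],[0,0,0],-1],
    [[-0.613,-0.946,-0.36],[0,0,0],-1],
    [[-0.613,-0.946,-0.36],[0,0,0],-1],
    [[-0.613,-0.946,-0.36],[0,0,0],-1],
    [[-0.613,-0.946,-0.36],[0,0,0],-1],
    [[-0.613,-0.946,-0.36],[0,0,0],-1],
    [[-0.613,-0.946,-0.36],[0,0,0],-1],
    [[-0.613,-0.946,-0.36],[0,0,0],-1],
    [[-0.613,-0.946,-0.36],[0,0,0],-1],
    [[-0.613,-0.946,-0.36],[0,0,0],-1]
  ]
}}

```text
time: 1.9
ee_pos: [0.4001, -0.2333, 0.2995]
tcp_rot: [180.0, 0.0, -68.0]
wrist_force: [-0.6, 0.3, 0.1]
opening: 0.0852
```

```bash
python3 - <<'E'
from h import *
np.set_printoptions(precision=4,suppress=True)
applied([-0.613,-0.946,-0.36],[0,0,0]); print(cmd())
o=sensors.get_obs(); print(o["time"],o["ee_pos"],o["tcp_rot"],o["q"])
c=get_calibration("wrist"); im=camera("wrist"); cv2.imwrite("pics/w1.png",im)
print({k:c[k] for k in("fx","cx","cy")}, "campos",-np.array(c["R"]).T@c["t"])
for k,z in dict(bust_grip=.05,bust_foot=0,socket=.078,key_grip=.098,turntable=0).items():
    for r in place_of(k,"wrist")[:3]: print(k,round(r["p"],2),np.round(r["point"],1),at_z("wrist",r["point"],z,c))
cv2.imwrite("pics/w1b.png",cv2.resize(im,None,fx=1.4,fy=1.4))
E
```

```text
[[0.40001748128863895, -0.23301829129992602, 0.29999999999999993], [180.0, 0.0, -67.953]]
1.9 [ 0.4001 -0.2333  0.2995] [179.9676   0.0142 -67.9605] [-30.2344  -2.8981  14.3863 107.3154  -0.017  127.7261]
{'fx': 325.19226210127806, 'cx': 283.1046909206789, 'cy': 205.6020710352712} campos [ 0.4661 -0.2062  0.4813]
bust_grip 0.98 [373.4 139.9] [ 0.4818 -0.3324  0.05  ]
bust_grip 0.74 [298.9 123.5] [ 0.4619 -0.2308  0.05  ]
bust_foot 0.89 [364.8 136. ] [ 0.4835 -0.3321  0.    ]
bust_foot 0.56 [298.6 118.7] [ 0.4678 -0.2305  0.    ]
key_grip 0.94 [34.1 23.8] [0.4827 0.1905 0.098 ]
turntable 0.94 [108.5  28.1] [0.5075 0.1136 0.    ]
```

View pics/w1b.png

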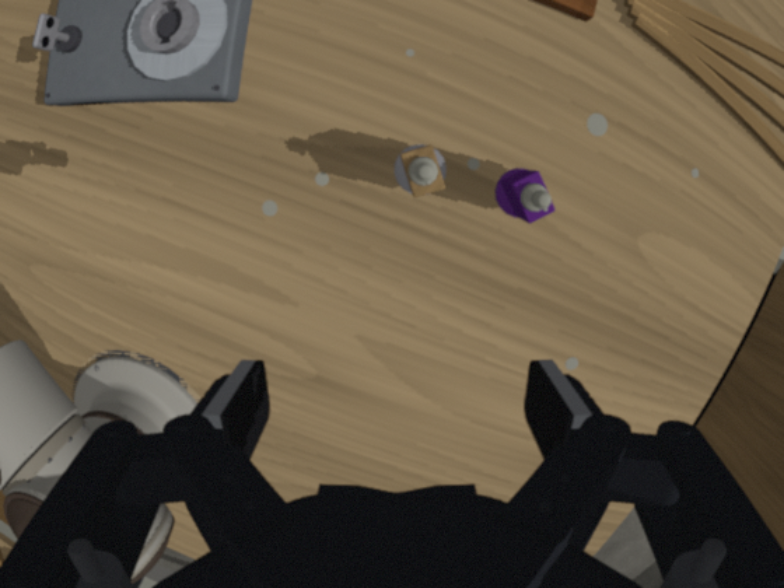

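The wrist view shows the light bust at enlarged pixel (422,172) and the purple one at (525,195). The key is at (48,33) and the socket at (168,22). Next is a close look at the turntable.

```bash
python3 -c "
from h import *
move([.58,.15,.25],90)"
```

```text
shift [-0.9582 -1.0353  0.1667] turn [-0.      0.     -0.8775] rows>= 18.388009313154836
```

Emit:
{"method": "send_rows", "body": {
  "plan": [
    [[-0.48,-0.52,0.08],[0,0,-0.44],-1],
    [[-0.48,-0.52,0.08],[0,0,-0.44],-1],
    [[-0.48,-0.52,0.08],[0,0,-0.44],-1],
    [[-0.48,-0.52,0.08],[0,0,-0.44],-1],
    [[-0.48,-0.52,0.08],[0,0,-0.44],-1],
    [[-0.48,-0.52,0.08],[0,0,-0.44],-1],
    [[-0.48,-0.52,0.08],[0,0,-0.44],-1],
    [[-0.48,-0.52,0.08],[0,0,-0.44],-1],
    [[-0.48,-0.52,0.08],[0,0,-0.44],-1],
    [[-0.48,-0.52,0.08],[0,0,-0.44],-1]
  ]
}}

```text
time: 3.2
ee_pos: [0.4909, -0.0412, 0.2758]
tcp_rot: [-180.0, 0.0, 11.5]
wrist_force: [0.7, 0.4, 0.7]
opening: 0.0855
```

```bash
python3 -c "
from h import *
applied([-0.48, -0.52, 0.08], [0, 0, -0.44]);print(cmd(),sensors.get_obs()['ee_pos'],sensors.get_obs()['tcp_rot'])
move([.58,.15,.25],90)"
```

```text
[[0.49055732260933005, -0.04099085280838108, 0.2759999999999999], [180.0, 1.2722218725854067e-14, 11.246999999999995]] [ 0.4909251  -0.04122932  0.27575339] [-1.79998347e+02  1.35999175e-02  1.15139063e+01]
shift [ 0.4166 -0.5663  0.0867] turn [-0.      0.     -0.4375] rows>= 9.167986030267752
```

Emit:
{"method": "send_rows", "body": {
  "plan": [
    [[0.417,-0.566,0.087],[0,0,-0.4375],-1],
    [[0.417,-0.566,0.087],[0,0,-0.4375],-1],
    [[0.417,-0.566,0.087],[0,0,-0.4375],-1],
    [[0.417,-0.566,0.087],[0,0,-0.4375],-1],
    [[0.417,-0.566,0.087],[0,0,-0.4375],-1],
    [[0.417,-0.566,0.087],[0,0,-0.4375],-1],
    [[0.417,-0.566,0.087],[0,0,-0.4375],-1],
    [[0.417,-0.566,0.087],[0,0,-0.4375],-1],
    [[0.417,-0.566,0.087],[0,0,-0.4375],-1],
    [[0.417,-0.566,0.087],[0,0,-0.4375],-1]
  ]
}}

```text
time: 4.2
ee_pos: [0.5807, 0.1497, 0.2496]
tcp_rot: [-180.0, 0.0, 90.1]
wrist_force: [-0.4, -0.1, 0.1]
opening: 0.0856
```

```bash
python3 - <<'E'
from h import *
np.set_printoptions(precision=4,suppress=True)
applied([0.417,-0.566,0.087],[0,0,-.4375])
o=sensors.get_obs(); print(o["time"],o["ee_pos"],o["tcp_rot"],o["q"],cmd())
c=get_calibration("wrist"); im=camera("wrist"); cv2.imwrite("pics/w2.png",im)
for k,z in dict(socket=.078,key_grip=.098,turntable=0).items():
    for r in place_of(k,"wrist")[:3]: print(k,round(r["p"],2),np.round(r["point"],1),at_z("wrist",r["point"],z,c))
json.dump({k:np.array(v).tolist() for k,v in c.items()},open("c2.json","w"))
cv2.imwrite("pics/w2b.png",cv2.resize(im,None,fx=1.4,fy=1.4))
E
```

```text
4.2 [0.5807 0.1497 0.2496] [-179.9795    0.0062   90.13  ] [ 14.4542  14.0678  26.9391 102.8927  -0.0009  14.3242] [[0.5801372221460764, 0.14994759695746993, 0.24989999999999987], [180.0, 1.2722218725854067e-14, 89.997]]
socket 0.98 [196.5 125.6] [0.5212 0.0542 0.078 ]
socket 0.38 [443.4 226.1] [0.6393 0.3516 0.078 ]
key_grip 0.86 [328.5  87.3] [0.4822 0.1955 0.098 ]
key_grip 0.46 [254.2 108. ] [0.5041 0.1204 0.098 ]
turntable 0.78 [255.5 109.2] [0.504  0.1133 0.    ]
```

View pics/w2b.png

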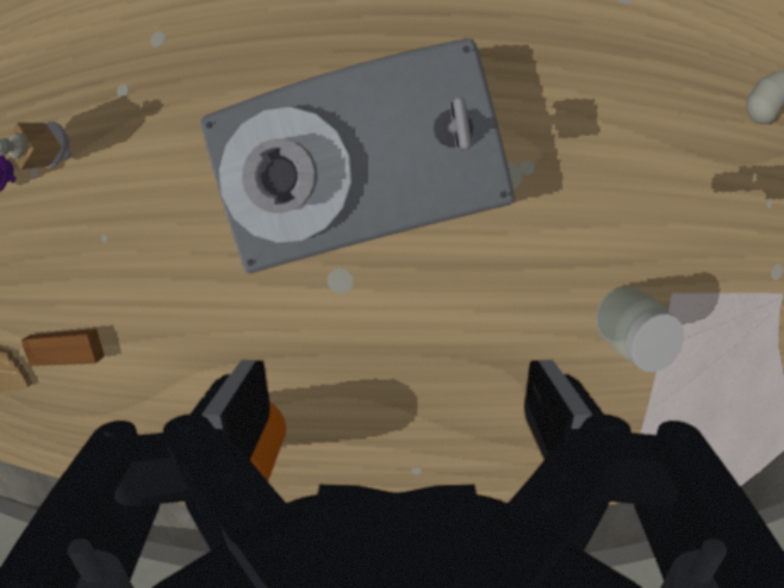

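```bash
cat >> h.py <<'E'
def ortho(im,c,cx,cy,z,half,n=400):  # world x right, y up
    g=np.linspace(-half,half,n); X,Y=np.meshgrid(cx+g,cy-g)
    P=np.stack([X,Y,np.full_like(X,z)],-1)@np.array(c["R"]).T+np.array(c["t"])
    r=np.hypot(P[...,0],P[...,1]); th=np.arctan2(r,P[...,2])
    u=c["cx"]+c["fx"]*th*P[...,0]/r; v=c["cy"]+c["fy"]*th*P[...,1]/r
    return cv2.remap(im,u.astype(np.float32),v.astype(np.float32),cv2.INTER_CUBIC)
E
python3 - <<'E'
from h import *
np.set_printoptions(precision=4,suppress=True)
c=json.load(open("c2.json")); im=cv2.imread("pics/w2.png")
K=[at_z("wrist",np.array(p)/1.4,.05,c)[:2] for p in((204,121),(471,40),(513,202),(248,271))]
print(np.array(K),np.mean(K,0))
for a,b in((0,1),(3,2),(0,3),(1,2)):
    d=K[b]-K[a]; print(np.linalg.norm(d),np.degrees(np.arctan2(d[1],d[0])))
a=ortho(im,c,.523,.055,.078,.05); b=ortho(im,c,.484,.196,.114,.04)
o=np.hstack([a,b]); 
for k in range(0,800,40): cv2.line(o,(k,0),(k,4),(0,0,255)); cv2.line(o,(0,k),(4,k),(0,0,255))
for x in(200,600): cv2.circle(o,(x,200),2,(0,255,0),-1)
cv2.imwrite("pics/o2.png",o)
E
```

```text
[[ 0.4696 -0.0184]
 [ 0.406   0.2116]
 [ 0.5444  0.2493]
 [ 0.6055  0.0169]] [0.5064 0.1148]
0.2385792239652185 105.4481284416767
0.2403092447010802 104.72372255408943
0.140396184060801 14.546199325776746
0.14341787126224478 15.248712484515915
```

View pics/o2.png

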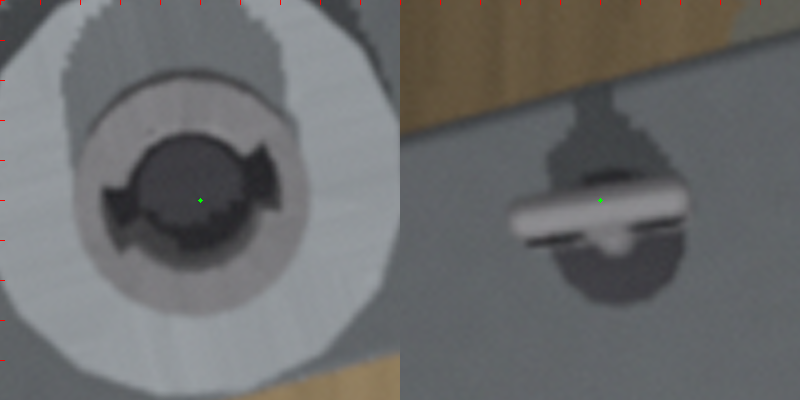

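The turntable yaw is about 15°, the socket is at (0.521,0.0565), and its slots lie at 15°. The bow centre is at about (0.484,0.1955), and the bow lies at about 8.7°, so the key starts near 0.11 rad.

```bash
python3 -c "
from h import *
move([.484,.1955,.17],98.7);move([.484,.1955,.079],98.7)"
```

```text
shift [ 0.1518 -0.3205  0.2663] turn [-0.      0.     -0.0484] rows>= 2.660931934861404
shift [ 0.1518 -0.3205  0.5697] turn [-0.      0.     -0.0484] rows>= 4.026124533837129
```

Emit:
{"method": "send_rows", "body": {
  "plan": [
    [[0.152,-0.32,0.2],[0,0,-0.048],-1],
    [[0.152,-0.32,0.2],[0,0,-0.048],-1],
    [[0.152,-0.32,0.2],[0,0,-0.048],-1],
    [[0.152,-0.32,0.2],[0,0,-0.048],-1],
    [[0.152,-0.32,0.3],[0,0,-0.048],-1],
    [[0.152,-0.32,0.4],[0,0,-0.048],-1],
    [[0.152,-0.32,0.5],[0,0,-0.048],-1],
    [[0.152,-0.32,0.57],[0,0,-0.048],-1],
    [[0.152,-0.32,0.57],[0,0,-0.048],-1],
    [[0.152,-0.32,0.57],[0,0,-0.048],-1]
  ]
}}

```text
time: 5.4
ee_pos: [0.4852, 0.1956, 0.0797]
tcp_rot: [180.0, -0.0, 98.6]
wrist_force: [-0.3, -0.0, 0.7]
opening: 0.0856
```

```bash
python3 - <<'E'
from h import *
applied([0.152,-0.32,0.57],[0,0,-.048]); print(cmd())
o=sensors.get_obs(); print(o["ee_pos"],o["tcp_rot"],o["q"],o["wrist_force"])
E
```

```text
[[0.4841396098880868, 0.19555262344320584, 0.07889999999999986], [180.0, 1.2722218725854067e-14, 98.63700000000001]]
[0.48524865 0.19562458 0.07973329] [ 1.79969982e+02 -3.70068142e-03  9.85563918e+01] [ 2.19585632e+01  5.26552495e-01 -6.94289541e+00  8.25004941e+01
 -3.35775670e-03  1.34021715e+01] [-0.2943962  -0.04355924  0.70705731]
```

Emit:
{"method": "send_rows", "body": {
  "plan": [
    [[0,0,0],[0,0,0],1],
    [[0,0,0],[0,0,0],1],
    [[0,0,0],[0,0,0],1],
    [[0,0,0],[0,0,0],1],
    [[0,0,0],[0,0,0],1],
    [[0,0,0],[0,0,0],1],
    [[0,0,0],[0,0,0],1],
    [[0,0,0],[0,0,0],1],
    [[0,0,0],[0,0,0],1],
    [[0,0,0],[0,0,0],1]
  ],
  "force": 50
}}

```text
time: 6.4
ee_pos: [0.4846, 0.1958, 0.0788]
tcp_rot: [-180.0, 0.0, 98.6]
wrist_force: [1.4, -0.9, -0.7]
opening: 0.0001
```

```bash
python3 - <<'E'
from h import *
o=sensors.get_obs(); print(o["ee_pos"],o["tcp_rot"],o["q"],o["wrist_force"],o["torque"],o["opening"])
E
```

```text
[0.48458893 0.19578279 0.07877911] [-1.79999866e+02  1.34811850e-03  9.86390564e+01] [ 2.20004038e+01  4.93289540e-01 -7.08171599e+00  8.24254366e+01
 -1.28060027e-03  1.33613474e+01] [ 1.39772912 -0.87448885 -0.67885199] [-0.01491127  0.01649116 -0.01673845] 0.00011160543293802621
```

The fingers shut fully without meeting anything, so I missed the bow. I'll look at what happened.

```bash
python3 - <<'E'
from h import *
s=camera("scene"); t=camera("top"); c=get_calibration("wrist"); w=camera("wrist")
cv2.imwrite("pics/w3.png",w);json.dump({k:np.array(v).tolist() for k,v in c.items()},open("c3.json","w"))
a=cv2.resize(s[140:280,270:430],(400,350),interpolation=cv2.INTER_CUBIC); b=cv2.resize(w[150:420,130:438],(400,350))
cv2.imwrite("pics/v3.png",np.hstack([a,b]))
E
```

```text
(no output)
```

View pics/v3.png

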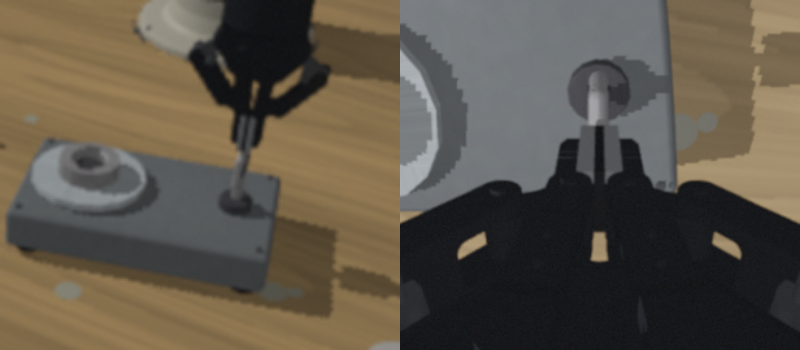

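```bash
python3 - <<'E'
from h import *
np.set_printoptions(precision=4,suppress=True)
c=json.load(open("c3.json")); print("cam",-np.array(c["R"]).T@c["t"], "axis",np.array(c["R"])[2])
print("hub",at_z("wrist",(282.5,218),.062,c))
print("proj tcp",proj("wrist",[.4846,.1958,.079],c),"grasp",proj("wrist",[.4846,.1958,.098],c),"hub if axis at",proj("wrist",[.484,.1955,.062],c))
print("bow end .114",[at_z("wrist",p,.114,c) for p in((282.5,222),(282.5,205),(282.5,240))])
for k,z in dict(socket=.078,key_grip=.098).items():
    for r in place_of(k,"wrist")[:3]: print(k,round(r["p"],2),np.round(r["point"],1),at_z("wrist",r["point"],z,c))
w=cv2.imread("pics/w3.png")
cv2.imwrite("pics/v4.png",cv2.resize(w[185:305,222:342],(600,600),interpolation=cv2.INTER_CUBIC))
E
```

```text
cam [0.4148 0.1857 0.2606] axis [ 0.276   0.0405 -0.9603]
hub [0.4802 0.1949 0.062 ]
proj tcp [282.7822 234.0506] grasp [282.7059 246.6672] hub if axis at [282.5195 223.6295]
bow end .114 [array([0.4651, 0.1928, 0.114 ]), array([0.4567, 0.1915, 0.114 ]), array([0.4743, 0.1942, 0.114 ])]
socket 0.59 [ 81.4 249.4] [0.5209 0.0564 0.078 ]
key_grip 0.83 [285.4 244.8] [0.4833 0.1971 0.098 ]
```

View pics/v4.png

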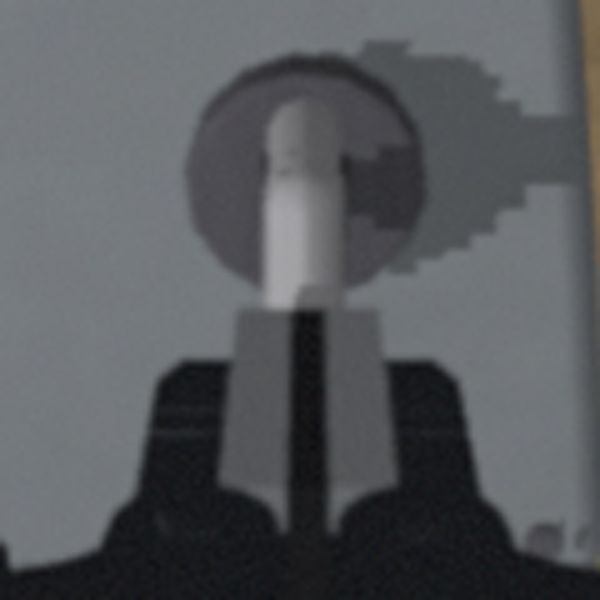

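```bash
python3 - <<'E'
from h import *
np.set_printoptions(precision=1,suppress=True)
c=json.load(open("c3.json"))
z4=lambda q:(q-[222,185])*5
for n,x,z in(("bowend",.465,.082),("bowend",.465,.114),("padfront",.4736,.079),("padfront",.4736,.098),("padfront",.4736,.114),("padfront",.4736,.125),("padback",.4956,.079)):
    print(n,z,"zoomwrist",z4(proj("wrist",[x,.1955+ (x-.484)*.15,z],c)),"scene crop",(proj("scene",[x,.1955,z])-[270,140])*2.5)
c=json.load(open("c2.json")); R=Ro.from_euler("xyz",[180,0,90],degrees=True)
for s in(-.0425,.0425):
  for b in(0,-.013): print("open tip back",b,(proj("wrist",np.array([.5807,.1497,.2496])+R.apply([s,-.011,b]),c))*1.4)
s=camera("scene"); cv2.imwrite("pics/v5.png",cv2.resize(s[165:235,320:400],(640,560),interpolation=cv2.INTER_CUBIC))
E
```

```text
bowend 0.082 zoomwrist [302.2  92.5] scene crop [245.4 170.5]
bowend 0.114 zoomwrist [301.1 184. ] scene crop [250.3 142.1]
padfront 0.079 zoomwrist [302.2 156.7] scene crop [241.7 177.2]
padfront 0.098 zoomwrist [301.6 212.1] scene crop [244.6 160.4]
padfront 0.114 zoomwrist [301.1 268.5] scene crop [247.1 146. ]
padfront 0.125 zoomwrist [300.6 313.9] scene crop [248.8 136. ]
padback 0.079 zoomwrist [302.2 329.7] scene crop [233.3 187.8]
open tip back 0 [296.3 302.7]
open tip back -0.013 [289.6 312.8]
open tip back 0 [495.4 303.1]
open tip back -0.013 [502.  313.2]
```

View pics/v5.png

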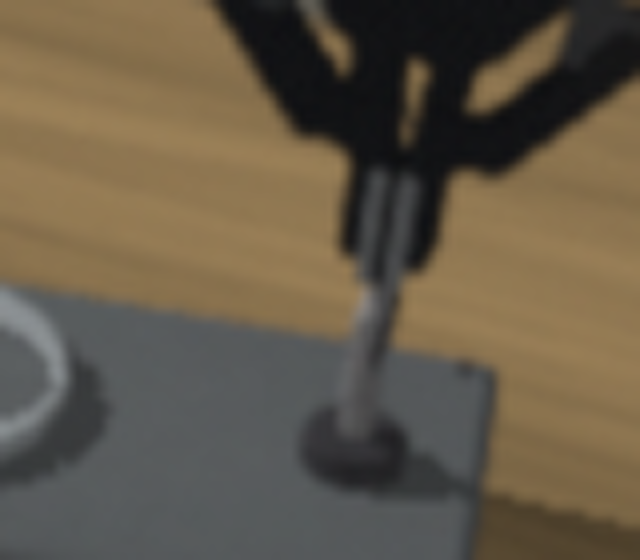

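```bash
python3 - <<'E'
from h import *
np.set_printoptions(precision=1,suppress=True)
c=json.load(open("c2.json")); R=Ro.from_euler("xyz",[180,0,90],degrees=True); T=np.array([.5807,.1497,.2496])
for b in(-.03,-.04,-.05,-.06,-.07):
  print("open",b,*[proj("wrist",T+R.apply([s,y,b]),c)*1.4 for s in(-.0425,.0425) for y in(-.011,.011)])
c=json.load(open("c3.json")); T=np.array([.4846,.1958,.0788]); R=Ro.from_euler("xyz",[180,0,98.6],degrees=True)
for b in(-.03,-.04,-.05,-.06,-.07,-.08):
  print("shut",b,(proj("wrist",T+R.apply([0,-.011,b]),c)-[222,185])*5)
o=sensors.get_obs();print(o["q"],get_calibration("scene")["fx"])
E
```

```text
open -0.03 [279.5 328.1] [284.7 381.4] [511.9 328.5] [506.5 381.8]
open -0.04 [272.6 338.5] [278.8 394. ] [518.6 339. ] [512.4 394.5]
open -0.05 [265.  350.2] [272.2 408. ] [526.1 350.7] [518.8 408.6]
open -0.06 [256.5 363.3] [264.9 423.5] [534.4 363.9] [525.9 424.1]
open -0.07 [247.  378.1] [257.  440.8] [543.8 378.8] [533.7 441.5]
shut -0.03 [303.2 250.5]
shut -0.04 [302.9 289.1]
shut -0.05 [302.6 332.6]
shut -0.06 [302.3 381.9]
shut -0.07 [301.9 438.3]
shut -0.08 [301.4 503.1]
[22.   0.5 -7.1 82.4 -0.  13.4] 431.12543120512646
```

The pictures show the shut fingertips just above the bow, at about z 0.118. The real tips therefore sit about 40 mm behind the reported TCP, and the open-finger view agrees. I'll correct by that much: open, go 40 mm lower and grip again.

Emit:
{"method": "send_rows", "body": {
  "plan": [
    [[0,0,0],[0,0,0],-1],
    [[0,0,0],[0,0,0],-1],
    [[0,0,0],[0,0,0],-1],
    [[0,0,0],[0,0,0],-1],
    [[0,0,0],[0,0,0],-1],
    [[0,0,0],[0,0,0],-1],
    [[0,0,0.04],[0,0,0],-1],
    [[0,0,0.08],[0,0,0],-1],
    [[0,0,0.12],[0,0,0],-1],
    [[0,0,0.13],[0,0,0],-1]
  ]
}}

```text
time: 7.7
ee_pos: [0.4835, 0.1953, 0.0374]
tcp_rot: [-179.8, 0.0, 98.6]
wrist_force: [-0.0, 0.7, -0.5]
opening: 0.0851
```

Emit:
{"method": "send_rows", "body": {
  "plan": [
    [[0,0,0],[0,0,0],1],
    [[0,0,0],[0,0,0],1],
    [[0,0,0],[0,0,0],1],
    [[0,0,0],[0,0,0],1],
    [[0,0,0],[0,0,0],1],
    [[0,0,0],[0,0,0],1],
    [[0,0,0],[0,0,0],1],
    [[0,0,0],[0,0,0],1]
  ],
  "force": 50
}}

```text
time: 8.5
ee_pos: [0.4848, 0.1956, 0.0401]
tcp_rot: [180.0, 0.0, 98.6]
wrist_force: [0.7, -3.0, 4.3]
opening: 0.0074
```

```bash
python3 - <<'E'
from h import *
applied([0,0,.13],[0,0,0]); print(cmd())
o=sensors.get_obs(); print(o["ee_pos"],o["tcp_rot"],o["q"],o["wrist_force"],o["torque"],o["opening"])
E
```

```text
[[0.4841396098880868, 0.19555262344320584, 0.03989999999999986], [180.0, 1.2722218725854067e-14, 98.63700000000001]]
[0.48481047 0.19558136 0.04014447] [1.79967547e+02 2.19871946e-02 9.86279889e+01] [ 2.19879726e+01  1.00917884e+00 -1.08392006e+01  7.81251267e+01
 -2.88909407e-02  1.33599707e+01] [ 0.70595141 -2.95743456  4.33320336] [-0.66558649 -0.07983532  0.01200529] 0.007397349400764796
```

Emit:
{"method": "send_rows", "body": {
  "plan": [
    [[0,0,0],[0,0,0.04],1],
    [[0,0,0],[0,0,0.08],1],
    [[0,0,0],[0,0,0.12],1],
    [[0,0,0],[0,0,0.16],1],
    [[0,0,0],[0,0,0.2],1],
    [[0,0,0],[0,0,0.24],1],
    [[0,0,0],[0,0,0.28],1],
    [[0,0,0],[0,0,0.32],1],
    [[0,0,0],[0,0,0.36],1],
    [[0,0,0],[0,0,0.4],1]
  ]
}}

```text
time: 9.5
ee_pos: [0.4839, 0.1938, 0.0401]
tcp_rot: [179.8, 0.2, 26.3]
wrist_force: [-5.3, -13.3, 8.8]
opening: 0.0076
```

```bash
python3 - <<'E'
from h import *
applied([0,0,0],[0,0,.4]); print(cmd())
o=sensors.get_obs(); print(o["ee_pos"],o["tcp_rot"],o["q"],o["wrist_force"],o["torque"],o["opening"])
E
```

```text
[[0.4841396098880868, 0.19555262344320584, 0.03989999999999986], [180.0, 0.0, 26.637000000000018]]
[0.48386726 0.19376589 0.04006998] [1.79835139e+02 1.52084342e-01 2.62814290e+01] [ 21.93324709   0.98366955 -10.87367018  78.28180756  -0.17591713
  85.65181293] [ -5.299702   -13.31031782   8.84754379] [-2.62928336  1.0208976   0.15645019] 0.007561252749986976
```

Emit:
{"method": "send_rows", "body": {
  "plan": [
    [[-0.004,0.005,0],[0,0,0.04],1],
    [[-0.004,0.005,0],[0,0,0.08],1],
    [[-0.004,0.005,0],[0,0,0.12],1],
    [[-0.004,0.005,0],[0,0,0.16],1],
    [[-0.004,0.005,0],[0,0,0.2],1],
    [[-0.004,0.005,0],[0,0,0.24],1],
    [[-0.004,0.005,0],[0,0,0.28],1],
    [[-0.004,0.005,0],[0,0,0.32],1],
    [[-0.004,0.005,0],[0,0,0.36],1],
    [[-0.004,0.005,0],[0,0,0.4],1]
  ]
}}

```text
time: 10.5
ee_pos: [0.4818, 0.194, 0.04]
tcp_rot: [179.8, 0.2, -45.6]
wrist_force: [-14.2, -0.8, 11.5]
opening: 0.0073
```

```bash
python3 - <<'E'
from h import *
applied([-.004,.005,0],[0,0,.4]); print(cmd())
o=sensors.get_obs(); print(o["ee_pos"],o["tcp_rot"],o["q"],o["wrist_force"],o["torque"],o["opening"])
E
```

```text
[[0.4837394766288991, 0.19367382239602393, 0.03989999999999986], [180.0, -1.2722218725854067e-14, -45.362999999999985]]
[0.48184178 0.19399977 0.04004585] [179.84451341   0.18022885 -45.60899234] [ 2.18639998e+01  8.22118113e-01 -1.10400801e+01  7.83504740e+01
  1.06906610e-01  1.57472549e+02] [-14.15885931  -0.77401415  11.54379738] [-0.20986431  2.64259942  0.19068953] 0.007292280639787548
```

Emit:
{"method": "send_rows", "body": {
  "plan": [
    [[-0.005,0.005,0],[0,0,0.02],1],
    [[-0.005,0.005,0],[0,0,0.04],1],
    [[-0.005,0.005,0],[0,0,0.05],1],
    [[-0.005,0.005,0],[0,0,0.06],1],
    [[-0.005,0.005,0],[0,0,0.06],1]
  ]
}}

```text
time: 11.0
ee_pos: [0.4816, 0.1943, 0.0401]
tcp_rot: [180.0, 0.1, -56.2]
wrist_force: [-3.8, 0.2, 5.3]
opening: 0.0071
```

```bash
python3 - <<'E'
from h import *
applied([-.005,.005,0],[0,0,.06]); print(cmd())
o=sensors.get_obs(); print(o["ee_pos"],o["tcp_rot"],o["q"],o["wrist_force"],o["torque"],o["opening"])
E
```

```text
[[0.4816181988591765, 0.19368726202700226, 0.03989999999999986], [180.0, -1.2722218725854067e-14, -56.16299999999998]]
[0.48162419 0.1942658  0.04011835] [ 1.79993934e+02  5.28770647e-02 -5.61706531e+01] [ 2.19354188e+01  5.88642068e-01 -1.12674311e+01  7.81607609e+01
  5.04915747e-02  1.68106062e+02] [-3.83851913  0.19189966  5.34824689] [-0.08285389  0.67887536  0.39405682] 0.007072358871524428
```

Emit:
{"method": "send_rows", "body": {
  "plan": [
    [[0,0,0],[0,0,0.01],1],
    [[0,0,0],[0,0,0.02],1],
    [[0,0,0],[0,0,0.03],1],
    [[0,0,0],[0,0,0.03],1]
  ]
}}

```text
time: 11.4
ee_pos: [0.4816, 0.1943, 0.0403]
tcp_rot: [180.0, 0.0, -61.4]
wrist_force: [-3.8, -1.4, 5.7]
opening: 0.0074
```

```bash
python3 - <<'E'
from h import *
applied([0,0,0],[0,0,.03]); print(cmd())
o=sensors.get_obs(); print(o["ee_pos"],o["tcp_rot"],o["q"],o["wrist_force"],o["torque"],o["opening"])
E
```

```text
[[0.4816181988591765, 0.19368726202700226, 0.03989999999999986], [180.0, -1.2722218725854067e-14, -61.56299999999998]]
[0.48158974 0.19430629 0.0402574 ] [ 1.79990479e+02  3.18006605e-02 -6.14172420e+01] [ 2.19534779e+01  5.79613300e-01 -1.12610596e+01  7.81724558e+01
  3.04888723e-02  1.73370714e+02] [-3.76882848 -1.38215552  5.67361425] [-0.35717477  0.71315539  2.19544188] 0.007438164248709669
```

The torque jumped to 2.2 N m with the yaw at the expected stop angle (-55.5°), so the key is at its stop. I'll unload, release and lift, and meanwhile work out the bust's yaw.

Emit:
{"method": "send_rows", "body": {
  "plan": [
    [[0,0,0],[0,0,-0.025],1],
    [[0,0,0],[0,0,-0.025],-1],
    [[0,0,0],[0,0,-0.025],-1],
    [[0,0,0],[0,0,-0.025],-1],
    [[0,0,0],[0,0,-0.025],-1],
    [[0,0,0],[0,0,-0.025],-1],
    [[0,0,-0.15],[0,0,-0.025],-1],
    [[0,0,-0.3],[0,0,-0.025],-1],
    [[0,0,-0.45],[0,0,-0.025],-1],
    [[0,0,-0.6],[0,0,-0.025],-1]
  ]
}}

```text
time: 12.4
ee_pos: [0.4818, 0.1938, 0.2216]
tcp_rot: [-180.0, 0.0, -57.1]
wrist_force: [0.7, 0.6, 0.8]
opening: 0.0854
```

```bash
python3 - <<'E'
from h import *
np.set_printoptions(precision=4,suppress=True)
applied([0,0,-.6],[0,0,-.025]); print(cmd(),sensors.get_obs()["opening"],sensors.get_obs()["ee_pos"])
c2=json.load(open("c2.json")); Rt=Ro.from_euler("xyz",[-179.98,0,90.13],degrees=True).as_matrix(); T2=np.array([.5807,.1497,.2496])
R2=np.array(c2["R"]);t2=np.array(c2["t"])
Rct=R2@Rt; tct=R2@T2+t2       # tool->cam
R1=Ro.from_euler("xyz",[179.97,0,-67.96],degrees=True).as_matrix(); T1=np.array([.4001,-.2333,.2995])
c=dict(c2); R=Rct@R1.T; c["R"]=R; c["t"]=tct-R@T1
im=cv2.imread("pics/w1.png")
o=np.hstack([ortho(im,c,.463,-.231,.074,.04),ortho(im,c,.463,-.231,.02,.04)])
for x in(200,600): cv2.circle(o,(x,200),2,(0,255,0),-1)
cv2.imwrite("pics/o1.png",o)
E
```

```text
[[0.4816181988591765, 0.19368726202700232, 0.21989999999999985], [180.0, -1.2722218725854067e-14, -57.06299999999998]] 0.08544873434313366 [0.4818 0.1938 0.2216]
```

View pics/o1.png

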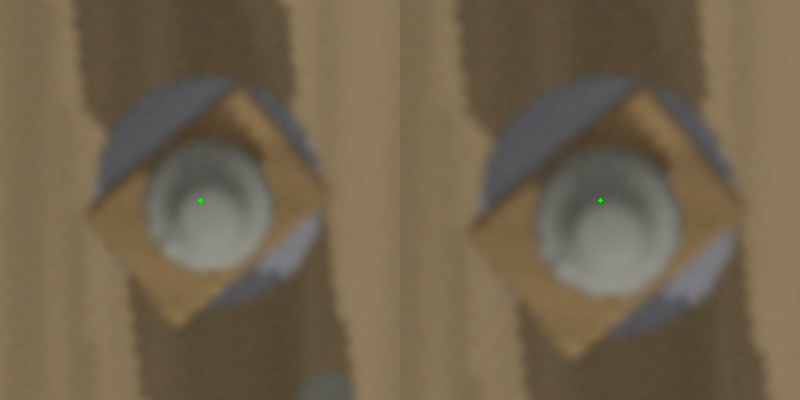

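```bash
python3 -c "
from h import *
move([.511,0,.25],28)
json.dump([[.511,0,.25],[180,0,28]],open('/tmp/x','w'))
import h; h.cmd=lambda:([.511,0,.25],[180,0,28]); h.move([.511,-.193,.25],105);h.move([.511,-.193,.25],113)"
```

```text
shift [ 0.5951  0.2688 -0.1003] turn [ 0.      0.     -0.4726] rows>= 9.902561117578582
shift [-0.302  0.568  0.   ] turn [ 0.      0.     -0.4278] rows>= 8.963911525029104
shift [-0.302  0.568  0.   ] turn [ 0.      0.     -0.4722] rows>= 9.895227008149012
```

Emit:
{"method": "send_rows", "body": {
  "plan": [
    [[0.595,0.269,-0.1],[0,0,-0.47],-1],
    [[0.595,0.269,-0.1],[0,0,-0.47],-1],
    [[0.595,0.269,-0.1],[0,0,-0.47],-1],
    [[0.595,0.269,-0.1],[0,0,-0.47],-1],
    [[0.595,0.269,-0.1],[0,0,-0.47],-1],
    [[0.595,0.269,-0.1],[0,0,-0.47],-1],
    [[0.595,0.269,-0.1],[0,0,-0.47],-1],
    [[0.595,0.269,-0.1],[0,0,-0.47],-1],
    [[0.595,0.269,-0.1],[0,0,-0.47],-1],
    [[0.595,0.269,-0.1],[0,0,-0.47],-1]
  ]
}}

```text
time: 13.4
ee_pos: [0.5114, 0.0001, 0.2498]
tcp_rot: [180.0, -0.0, 25.5]
wrist_force: [0.1, 0.3, -0.1]
opening: 0.0855
```

Emit:
{"method": "send_rows", "body": {
  "plan": [
    [[-0.302,0.568,0],[0,0,-0.47],-1],
    [[-0.302,0.568,0],[0,0,-0.47],-1],
    [[-0.302,0.568,0],[0,0,-0.47],-1],
    [[-0.302,0.568,0],[0,0,-0.47],-1],
    [[-0.302,0.568,0],[0,0,-0.47],-1],
    [[-0.302,0.568,0],[0,0,-0.47],-1],
    [[-0.302,0.568,0],[0,0,-0.47],-1],
    [[-0.302,0.568,0],[0,0,-0.47],-1],
    [[-0.302,0.568,0],[0,0,-0.47],-1],
    [[-0.302,0.568,0],[0,0,-0.47],-1]
  ]
}}

```text
time: 14.4
ee_pos: [0.5019, -0.1926, 0.2497]
tcp_rot: [-180.0, -0.0, 107.9]
wrist_force: [-0.2, -0.1, -0.6]
opening: 0.0853
```

```bash
python3 - <<'E'
from h import *
np.set_printoptions(precision=4,suppress=True)
applied([0.595,0.269,-0.1],[0,0,-.47]);applied([-.302,.568,0],[0,0,-.47])
o=sensors.get_obs(); print(o["time"],o["ee_pos"],o["tcp_rot"],o["q"],cmd())
c=get_calibration("wrist"); im=camera("wrist"); cv2.imwrite("pics/w6.png",im)
json.dump({k:np.array(v).tolist() for k,v in c.items()},open("c6.json","w"))
for k,z in dict(bust_grip=.05,bust_foot=0).items():
    for r in place_of(k,"wrist")[:3]: print(k,round(r["p"],2),np.round(r["point"],1),at_z("wrist",r["point"],z,c))
o=np.hstack([ortho(im,c,.465,-.232,.074,.04),ortho(im,c,.465,-.232,.023,.04)])
for x in(200,600): cv2.circle(o,(x,200),2,(0,255,0),-1)
cv2.imwrite("pics/o6.png",o)
E
```

```text
14.4 [ 0.5019 -0.1926  0.2497] [-179.9967   -0.0061  107.8761] [-20.9975   5.0208  16.6495 101.6351   0.0027 -38.8736] [[0.5093860033851919, -0.19298228119626765, 0.24989999999999993], [180.0, 0.0, 112.13699999999999]]
bust_grip 0.75 [173.9 123.8] [ 0.483  -0.3371  0.05  ]
bust_grip 0.74 [258.3 131.2] [ 0.4632 -0.2356  0.05  ]
bust_foot 0.85 [186.9 121.7] [ 0.4817 -0.3358  0.    ]
bust_foot 0.84 [264.6 129.9] [ 0.4628 -0.231   0.    ]
```

View pics/o6.png

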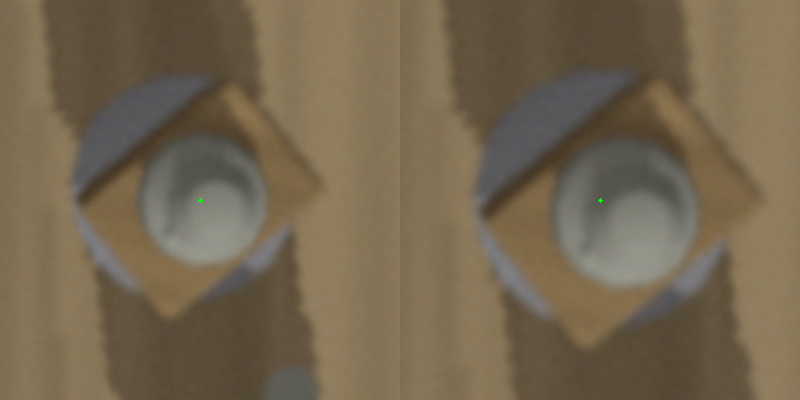

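```bash
python3 -c "
from h import *
json.dump([[.5019,-.1926,.2497],[180,0,107.88]],open('cmd.json','w'))
move([.465,-.2315,.15],130)"
```

```text
shift [-0.0856 -0.1569  0.3323] turn [ 0.      0.     -0.1229] rows>= 2.575087310826542
```

Emit:
{"method": "send_rows", "body": {
  "plan": [
    [[-0.086,-0.157,0.0],[0,0,-0.123],-1],
    [[-0.086,-0.157,0.0],[0,0,-0.123],-1],
    [[-0.086,-0.157,0.1],[0,0,-0.123],-1],
    [[-0.086,-0.157,0.2],[0,0,-0.123],-1],
    [[-0.086,-0.157,0.332],[0,0,-0.123],-1],
    [[-0.086,-0.157,0.332],[0,0,-0.123],-1],
    [[-0.086,-0.157,0.332],[0,0,-0.123],-1],
    [[-0.086,-0.157,0.332],[0,0,-0.123],-1]
  ]
}}

```text
time: 15.35
ee_pos: [0.4657, -0.2318, 0.1528]
tcp_rot: [179.9, 0.2, 129.6]
wrist_force: [0.1, -0.1, 0.7]
opening: 0.085
```

```bash
python3 -c "
from h import *
applied([-.086,-.157,.332],[0,0,-.123]);o=sensors.get_obs();print(cmd(),o['ee_pos'],o['tcp_rot'],o['q'],o['wrist_force'])
json.dump([list(o['ee_pos']),[180,0,o['tcp_rot'][2]]],open('cmd.json','w'))
move([.465,-.2315,0],130)"
```

```text
[[0.46499608335061116, -0.23161475279858837, 0.1501], [180.0, 0.0, 130.02]] [ 0.46572883 -0.2317863   0.15275193] [1.79927806e+02 1.65437048e-01 1.29611815e+02] [-2.64581498e+01  4.56715221e-02  6.25662175e-01  9.03994912e+01
 -1.11666126e-03 -6.60700712e+01] [ 0.05496301 -0.05082047  0.72795468]
shift [ 0.0023 -0.0013  0.5092] turn [-0.      0.     -0.0022] rows>= 3.055078821756636
```

Emit:
{"method": "send_rows", "body": {
  "plan": [
    [[0,0,0.08],[0,0,0],-1],
    [[0,0,0.16],[0,0,0],-1],
    [[0,0,0.24],[0,0,0],-1],
    [[0,0,0.3],[0,0,0],-1],
    [[0,0,0.36],[0,0,0],-1],
    [[0,0,0.42],[0,0,0],-1],
    [[0,0,0.46],[0,0,0],-1],
    [[0,0,0.5],[0,0,0],-1],
    [[0,0,0.5],[0,0,0],-1]
  ]
}}

```text
time: 16.25
ee_pos: [0.4646, -0.2312, -0.0005]
tcp_rot: [-180.0, -0.1, 129.7]
wrist_force: [0.3, -0.1, -0.7]
opening: 0.0855
```

```bash
python3 -c "
from h import *
json.dump([[.465,-.2316,.0001],[180,0,130.02]],open('cmd.json','w'))
o=sensors.get_obs();print(o['ee_pos'],o['tcp_rot'],o['q'],o['wrist_force'],o['torque'])
c=get_calibration('wrist'); w=camera('wrist'); s=camera('scene')
a=cv2.resize(s[120:210,170:270],(400,360),interpolation=cv2.INTER_CUBIC); b=cv2.resize(w[150:420,130:430],(400,360))
cv2.imwrite('pics/v7.png',np.hstack([a,b]))
"
```

```text
[ 4.64595353e-01 -2.31209921e-01 -4.50021316e-04] [-1.79977457e+02 -5.23274363e-02  1.29683608e+02] [-2.64579765e+01  1.56799251e+00 -1.48145713e+01  7.36744102e+01
  5.48636939e-04 -6.61415946e+01] [ 0.26295728 -0.05574503 -0.71714753] [-0.0475325   0.05152648 -0.01469645]
```

View pics/v7.png

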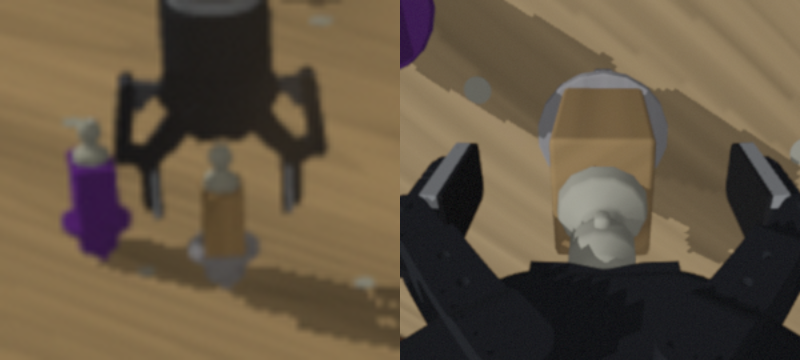

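The block sits centred between the pads with the head just clear of the gripper body, and the purple one is to the left and clear. I'll close now.

Emit:
{"method": "send_rows", "body": {
  "plan": [
    [[0,0,0],[0,0,0],1],
    [[0,0,0],[0,0,0],1],
    [[0,0,0],[0,0,0],1],
    [[0,0,0],[0,0,0],1],
    [[0,0,0],[0,0,0],1],
    [[0,0,0],[0,0,0],1],
    [[0,0,0],[0,0,0],1],
    [[0,0,0],[0,0,0],1]
  ],
  "force": 70
}}

```text
time: 17.15
ee_pos: [0.4651, -0.2315, 0.0006]
tcp_rot: [180.0, 0.0, 129.7]
wrist_force: [-0.0, -0.3, 5.0]
opening: 0.0289
```

```bash
python3 -c "
from h import *
o=sensors.get_obs();print(o['ee_pos'],o['tcp_rot'],o['wrist_force'],o['torque'],o['opening'])
move([.465,-.2315,.15],130)"
```

```text
[ 0.46506962 -0.23148882  0.00064472] [1.79981496e+02 4.23483030e-02 1.29695646e+02] [-0.02883177 -0.25309389  5.02400106] [ 0.06428976  0.08523291 -0.00732503] 0.028943875111342426
shift [ 3.000e-04  2.000e-04 -4.997e-01] turn [-0.     -0.      0.0001] rows>= 2.9980006671113335
```

Emit:
{"method": "send_rows", "body": {
  "plan": [
    [[0,0,-0.06],[0,0,0],1],
    [[0,0,-0.15],[0,0,0],1],
    [[0,0,-0.27],[0,0,0],1],
    [[0,0,-0.4],[0,0,0],1],
    [[0,0,-0.5],[0,0,0],1],
    [[0,0,-0.5],[0,0,0],1],
    [[0,0,-0.5],[0,0,0],1]
  ]
}}

```text
time: 17.85
ee_pos: [0.4648, -0.2314, 0.1496]
tcp_rot: [-180.0, -0.0, 129.7]
wrist_force: [0.3, 0.5, -2.7]
opening: 0.0294
```

```bash
python3 -c "
from h import *
applied([0,0,-.5],[0,0,0])
o=sensors.get_obs();print(o['ee_pos'],o['tcp_rot'],o['wrist_force'],o['torque'],o['opening'])
move([.521,.0565,.13],105)"
```

```text
[ 0.46480662 -0.23136259  0.14964621] [-1.79994268e+02 -1.35893913e-02  1.29697054e+02] [ 0.26110864  0.54539244 -2.67569207] [ 0.03681023 -0.02905079 -0.03870899] 0.02936474105605339
shift [0.6154 0.7605 0.067 ] turn [-0.    -0.     0.139] rows>= 5.883591420212658
```

Emit:
{"method": "send_rows", "body": {
  "plan": [
    [[0.1,0.13,0],[0,0,0.02],1],
    [[0.2,0.25,0],[0,0,0.04],1],
    [[0.3,0.38,0.01],[0,0,0.06],1],
    [[0.4,0.5,0.02],[0,0,0.09],1],
    [[0.5,0.62,0.03],[0,0,0.11],1],
    [[0.6,0.74,0.05],[0,0,0.13],1],
    [[0.615,0.76,0.067],[0,0,0.137],1],
    [[0.615,0.76,0.067],[0,0,0.137],1],
    [[0.615,0.76,0.067],[0,0,0.137],1]
  ]
}}

```text
time: 18.75
ee_pos: [0.5215, 0.0559, 0.1286]
tcp_rot: [-179.8, -0.0, 105.1]
wrist_force: [-0.5, -0.5, -1.1]
opening: 0.0297
```

```bash
python3 - <<'E'
from h import *
np.set_printoptions(precision=4,suppress=True)
applied([.615,.76,.067],[0,0,.137])
o=sensors.get_obs();print(o['ee_pos'],o['tcp_rot'],o['wrist_force'],o['opening'],cmd())
c=get_calibration('wrist'); w=camera('wrist'); cv2.imwrite("pics/w8.png",w)
json.dump({k:np.array(v).tolist() for k,v in c.items()},open("c8.json","w"))
for k in("bust_grip","bust_foot","socket"):
    for r in place_of(k,"wrist")[:2]: print(k,r["p"],r["point"],at_z("wrist",r["point"],dict(socket=.078,bust_grip=.18,bust_foot=.13)[k],c))
print("pred: socket",proj("wrist",[.521,.0565,.078],c),"foot",proj("wrist",[*o["ee_pos"][:2],.13],c))
cv2.imwrite('pics/v8.png',cv2.resize(w[150:330,160:400],(800,600),interpolation=cv2.INTER_CUBIC))
E
```

```text
[0.5215 0.0559 0.1286] [-179.8483   -0.0107  105.1005] [-0.539  -0.4645 -1.0982] 0.02967233320210061 [[0.5209633227922832, 0.05631032718894738, 0.13], [180.0, -1.2722218725854067e-14, 105.36000000000001]]
bust_grip 0.69 [283.1, 273.9] [0.5212 0.056  0.18  ]
bust_grip 0.68 [181.8, 369.1] [0.5985 0.0172 0.18  ]
socket 0.8 [284.4, 210.9] [0.5223 0.0572 0.078 ]
socket 0.27 [341.8, 184.5] [0.4916 0.0929 0.078 ]
pred: socket [283.954  209.0979] foot [282.8614 234.6821]
```

View pics/v8.png

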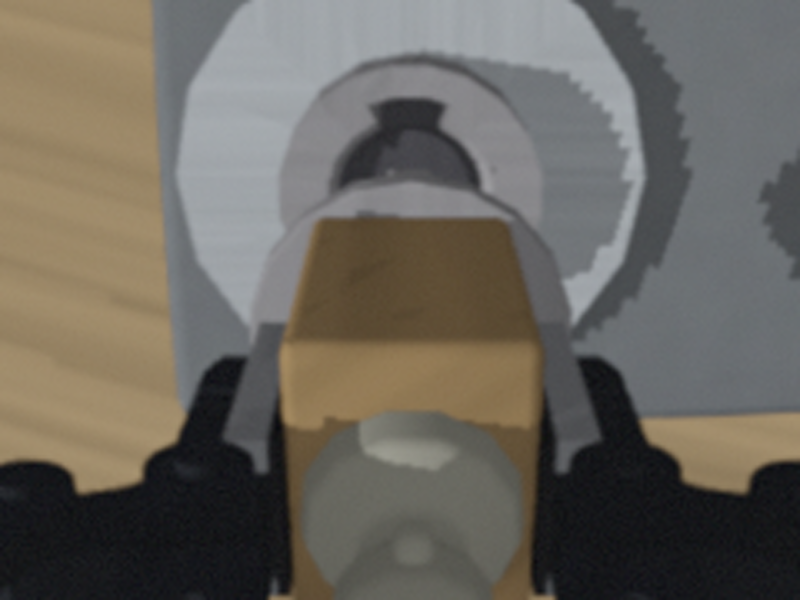

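```bash
python3 - <<'E'
from h import *
np.set_printoptions(precision=4,suppress=True)
c=json.load(open("c8.json")); f=lambda u,v:(160+u*.3,150+v*.3)
y=np.array([np.sin(np.radians(105.1)),-np.cos(np.radians(105.1)),0]); T=np.array([.5215,.0559,.1286])
for z in(.1486,.1546): print("flange centre rel tcp (tool y)",z,(at_z("wrist",f(412,182),z,c)+.026*y-T)@y)
print("block top near edge",(at_z("wrist",f(411,340),.1286+.074,c)+.021*y-T)@y,"bottom near",(at_z("wrist",f(411,219),.1286+.026,c)+.021*y-T)@y)
for r in(60,64): print("socket",at_z("wrist",f(411,r),.078,c)+.03*y)
print("socket via bore near edge",at_z("wrist",f(411,128),.078,c)+.0167*y,"slot end",at_z("wrist",f(407,99),.078,c)+.023*y)
E
```

```text
flange centre rel tcp (tool y) 0.1486 0.0021212992358205845
flange centre rel tcp (tool y) 0.1546 0.0004164452827699781
block top near edge -0.00033355948242501523 bottom near 0.0012316790691903794
socket [0.5201 0.0558 0.078 ]
socket [0.521 0.056 0.078]
socket via bore near edge [0.5219 0.0563 0.078 ] slot end [0.522  0.0554 0.078 ]
```

Emit:
{"method": "send_rows", "body": {
  "plan": [
    [[-0.001,-0.002,0.05],[0,0,0],1],
    [[-0.001,-0.002,0.1],[0,0,0],1],
    [[-0.001,-0.002,0.14],[0,0,0],1],
    [[-0.001,-0.002,0.16],[0,0,0],1],
    [[-0.001,-0.002,0.17],[0,0,0],1],
    [[-0.001,-0.002,0.18],[0,0,0],1],
    [[-0.001,-0.002,0.19],[0,0,0],1],
    [[-0.001,-0.002,0.19],[0,0,0],1]
  ]
}}

```text
time: 19.75
ee_pos: [0.5219, 0.0559, 0.073]
tcp_rot: [180.0, 0.0, 105.0]
wrist_force: [-0.4, 0.3, -0.5]
opening: 0.0297
```

```bash
python3 -c "
from h import *
applied([-.001,-.002,.19],[0,0,0])
o=sensors.get_obs();print(cmd(),o['ee_pos'],o['tcp_rot'],o['wrist_force'],o['torque'],o['opening'])"
```

```text
[[0.5204642193510107, 0.05586211322786408, 0.07300000000000001], [180.0, 0.0, 105.36000000000001]] [0.52188683 0.05585475 0.07300587] [1.79998584e+02 1.48826762e-03 1.05043257e+02] [-0.3791567   0.33640669 -0.53365309] [ 0.02625097  0.013067   -0.00545361] 0.029692743585048975
```

Emit:
{"method": "send_rows", "body": {
  "plan": [
    [[0,0,0.005],[0,0,0],1],
    [[0,0,0.01],[0,0,0],1],
    [[0,0,0.015],[0,0,0],1],
    [[0,0,0.02],[0,0,0],1],
    [[0,0,0.025],[0,0,0],1],
    [[0,0,0.025],[0,0,0],1],
    [[0,0,0.025],[0,0,0],1]
  ]
}}

```text
time: 20.45
ee_pos: [0.5221, 0.0558, 0.0658]
tcp_rot: [180.0, 0.0, 105.0]
wrist_force: [-0.0, -0.8, 5.2]
opening: 0.0289
```

```bash
python3 -c "
from h import *
applied([0,0,.025],[0,0,0])
o=sensors.get_obs();print(cmd(),o['ee_pos'],o['tcp_rot'],o['wrist_force'],o['torque'],o['opening'])"
```

```text
[[0.5204642193510107, 0.05586211322786408, 0.0655], [180.0, 0.0, 105.36000000000001]] [0.52209292 0.05583771 0.06584847] [1.79963925e+02 4.34916335e-03 1.05038839e+02] [-0.0470866  -0.80256854  5.21540887] [ 0.08133173  0.09034372 -0.0062503 ] 0.02885372767406435
```

The force fits the plunger spring with no side load, so the lugs are in the slots. I'll press on until the flange is down.

Emit:
{"method": "send_rows", "body": {
  "plan": [
    [[0,0,0.005],[0,0,0],1],
    [[0,0,0.01],[0,0,0],1],
    [[0,0,0.015],[0,0,0],1],
    [[0,0,0.02],[0,0,0],1],
    [[0,0,0.025],[0,0,0],1],
    [[0,0,0.025],[0,0,0],1],
    [[0,0,0.025],[0,0,0],1]
  ],
  "force": 100
}}

```text
time: 21.15
ee_pos: [0.5221, 0.0558, 0.0588]
tcp_rot: [179.9, 0.0, 105.0]
wrist_force: [-2.2, 0.1, 9.6]
opening: 0.0288
```

```bash
python3 -c "
from h import *
applied([0,0,.025],[0,0,0])
o=sensors.get_obs();print(cmd(),o['ee_pos'],o['tcp_rot'],o['wrist_force'],o['torque'],o['opening'])"
```

```text
[[0.5204642193510107, 0.05586211322786408, 0.058], [180.0, 0.0, 105.36000000000001]] [0.52213913 0.05584219 0.05875971] [1.79942362e+02 5.87115887e-03 1.05040379e+02] [-2.16212919  0.08949284  9.56669646] [0.02743315 0.41248671 0.00412156] 0.028751323226634404
```

Emit:
{"method": "send_rows", "body": {
  "plan": [
    [[0,0,0.003],[0,0,0],1],
    [[0,0,0.006],[0,0,0],1],
    [[0,0,0.006],[0,0,0],1],
    [[0,0,0.006],[0,0,0],1]
  ]
}}

```text
time: 21.55
ee_pos: [0.5223, 0.0558, 0.0587]
tcp_rot: [179.9, 0.0, 105.0]
wrist_force: [-7.0, -1.2, 21.9]
opening: 0.0287
```

```bash
python3 -c "
from h import *
applied([0,0,.006],[0,0,0])
o=sensors.get_obs();print(cmd(),o['ee_pos'],o['tcp_rot'],o['wrist_force'],o['torque'],o['opening'])"
```

```text
[[0.5204642193510107, 0.05586211322786408, 0.0562], [180.0, 0.0, 105.36000000000001]] [0.52229858 0.05583374 0.05871985] [1.79860279e+02 1.58077284e-02 1.05035688e+02] [-6.98141485 -1.24286571 21.87470511] [0.01251931 1.62462396 0.05078262] 0.028708719593712843
```

The flange is down: the force went from 10 to 22 N with no further travel. I'll ease off slightly and twist 90° clockwise.

Emit:
{"method": "send_rows", "body": {
  "plan": [
    [[0,0,-0.002],[0,0,0.04],1],
    [[0,0,-0.002],[0,0,0.08],1],
    [[0,0,-0.002],[0,0,0.12],1],
    [[0,0,-0.002],[0,0,0.16],1],
    [[0,0,-0.002],[0,0,0.2],1],
    [[0,0,-0.002],[0,0,0.24],1],
    [[0,0,-0.002],[0,0,0.25],1],
    [[0,0,-0.002],[0,0,0.25],1]
  ]
}}

```text
time: 22.35
ee_pos: [0.5225, 0.0561, 0.0587]
tcp_rot: [179.9, -0.1, 60.0]
wrist_force: [-3.6, 0.6, 17.1]
opening: 0.029
```

```bash
python3 -c "
from h import *
applied([0,0,-.002],[0,0,.25])
o=sensors.get_obs();print(cmd(),o['ee_pos'],o['tcp_rot'],o['wrist_force'],o['torque'],o['opening'])"
```

```text
[[0.5204642193510107, 0.05586211322786408, 0.0568], [180.0, -1.2722218725854067e-14, 60.360000000000014]] [0.52252225 0.05607838 0.05869442] [ 1.79898172e+02 -1.04591223e-01  5.99724313e+01] [-3.59841878  0.63268824 17.07246662] [ 0.29950921  0.74045794 -0.02487292] 0.029003721423193154
```

Emit:
{"method": "send_rows", "body": {
  "plan": [
    [[0,0,0],[0,0,0.04],1],
    [[0,0,0],[0,0,0.08],1],
    [[0,0,0],[0,0,0.12],1],
    [[0,0,0],[0,0,0.16],1],
    [[0,0,0],[0,0,0.2],1],
    [[0,0,0],[0,0,0.24],1],
    [[0,0,0],[0,0,0.25],1],
    [[0,0,0],[0,0,0.25],1],
    [[0,0,0.001],[0,0,0.25],1],
    [[0,0,0.001],[0,0,0.25],1]
  ]
}}

```text
time: 23.35
ee_pos: [0.5222, 0.0561, 0.0587]
tcp_rot: [-180.0, -0.1, 15.0]
wrist_force: [-6.7, 0.5, 19.9]
opening: 0.0284
```

```bash
python3 - <<'E'
from h import *
applied([0,0,.001],[0,0,.25])
o=sensors.get_obs();print(o["time"],cmd(),o['ee_pos'],o['tcp_rot'],o['wrist_force'],o['torque'],o['opening'])
w=camera("wrist"); s=camera("scene")
a=cv2.resize(s[130:270,260:400],(400,400),interpolation=cv2.INTER_CUBIC); b=cv2.resize(w[150:330,190:370],(400,400),interpolation=cv2.INTER_CUBIC)
cv2.imwrite("pics/v9.png",np.hstack([a,b]))
E
```

```text
23.35 [[0.5204642193510107, 0.05586211322786408, 0.0565], [180.0, -1.2722218725854067e-14, 15.36]] [0.52220436 0.05612693 0.05870569] [-1.79987129e+02 -1.27471845e-01  1.50411103e+01] [-6.68758445  0.47659239 19.9241527 ] [ 0.23561309  1.27579581 -0.1335481 ] 0.02837049958721712
```

View pics/v9.png

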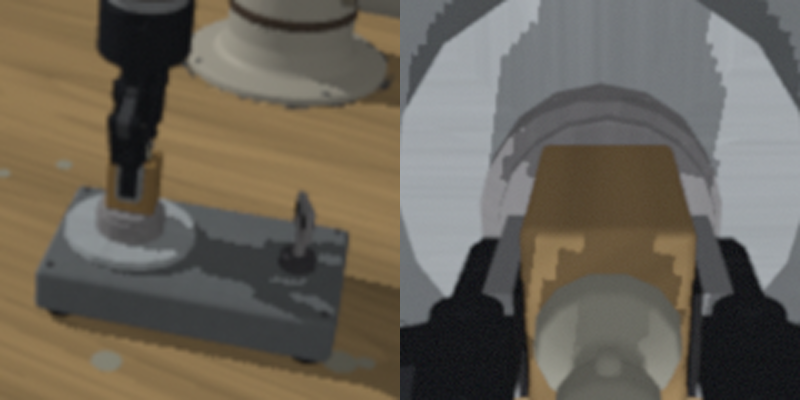

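The last picture shows the flange seated on the socket rim (scene crop about (130,215)) and the block square in the pads after the 90° turn. The key's bow, at (303,225), is in its wound position.

```bash
python3 -c "
from h import *
print(bot.job_done()); o=sensors.get_obs(); print(o['time'],o['ee_pos'],o['wrist_force'],o['opening'])"
```

```text
the job is handed in; nothing more can be done
None
the job is handed in; nothing more can be done
```

I wound the key to its stop, then seated the bust and twisted it a quarter turn clockwise. I handed the job in at about 23.5 s, still gripping the bust and pressing it down.

- **Key:** I turned it about 155° in one hold. The torque then rose sharply to 2.2 N m at the angle where the stop should be. Before that I closed the fingers once above the bow without touching it. The real fingertips sit about 40 mm behind the stated TCP, so I corrected the heights for that.
- **Seating:** The lugs went through the slots with almost no side load. The tool stopped at z = 0.0587 m, where pressing harder raised the force from 10 to 22 N without further travel. I took this as the flange resting on the rim.
- **Twist:** The tool turned from 105.0° to 15.0°. Torque about the vertical axis stayed under 0.15 N m at the readings I took.
- **Last checks:** The push was about 20 N and the finger opening 28 mm, against 30 mm for the block. The final picture shows the flange on the rim and the block square in the pads.
- **Disagreements and gaps:**
  - The tool stopped 0.7 mm above the 0.058 m I expected for fully home, which is within the uncertainty of my height estimate.
  - About 7 N of side load along x remained.
  - I did not try lifting the bust to prove the lugs had caught.
- **Other objects:** I saw no contact with the tin, the jar, the offcut or the purple look-alike, but I did not check their final positions.

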